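Centre-punch a panel through the guide bush

TASK

Take the red-handled automatic centre punch out of its stand, put its point down the brass guide bush of the blue jig and press it straight down on the panel inside until its spring trips. Stop pressing as soon as it trips, so that it is never rammed onto its hard stop; then stand it upright in its stand again, fully home, and let go. Leave the screwdriver, the cutters and the loupe where they are.

Things in the scene. Friction and masses are not known exactly. Their poses are not given: they have to be found in the camera images.
- punch: Automatic centre punch, 0.15 kg, upright in its stand. Origin: centre of the underside of its dark flange, z up its axis. Flange 30 mm wide, 0 to +6 mm; red round handle 20 mm wide with black rings, +6 to +46 mm (grip here, fingers may rest on the flange); top button to +49 mm; steel barrel 16 mm wide down to -25 mm, foot tapered; sliding nose 7 mm wide down to its point at -70 mm.
- punch_tip (a point): The very point of the punch's nose; it slides with the nose. Its z axis is that of the punch.
- punch_nose (a joint): Travel of the nose against its spring, m: 0 fully out, 0.0054 its hard stop. Pushing it in takes 2 N at first and 2.4 N more per mm, until the punch trips at about 14 N, 5 mm in.
- punch_trip (a joint): Travel of the release inside the punch, m: 0 when cocked, 0.003 when tripped. At about 14 N it jumps from 0 to 0.003 in one snap, and the force drops at once by 3 N or more (to 7 N if held rigidly, about 9.5 N on a springy arm). Pressing 3.4 mm farther then meets the hard stop, where the force shoots up. It cocks itself again, and the nose comes fully out, when the punch is lifted.
- jig: Punching jig fixed to the bench: dark base 120 x 94 mm (long side along its x), blue template plate 110 x 92 mm, top 42 mm above the bench, four screw heads to 46 mm, an aluminium panel under the plate. Origin: centre of the underside, on the bench, below the bush.
- bush (a point): Centre of the mouth of the brass guide bush, 48 mm above the bench, mid blue plate; z up. Mouth 17 mm wide, a 45 degree funnel leads 4 mm down to an upright bore 9 mm wide; bush 26 mm wide outside. The panel lies 13 to 32 mm below this mouth: its packing differs every time and is not measured, so find it by feel. It does not give way.
- stand: Punch stand fixed to the bench: black base 74 x 74 mm, two cheeks, orange top plate 64 x 64 mm and 14 mm thick with a hole 20 mm in diameter, top 80 mm above the bench. Origin: centre of the underside.
- stand_seat (a point): Centre of the hole at the top of the orange plate, 80 mm above the bench; z up. The punch's flange rests on this plate, so the origin of the punch lies here when it is fully home; the point then hangs 10 mm above the bench (2 mm above the base).
- driver_a: Loose bystander: screwdriver with orange and black handle, 156 mm long, lying on the bench. Leave it alone.
- cutters: Loose bystander: flush cutters with blue handles, 51 x 113 x 11 mm, lying on the bench. Leave them alone.
- loupe: Loose bystander: black eye loupe, 37 mm in diameter and 30 mm high. Leave it alone.

How it is judged:
On the way, in this order (a step that is already met when the one before it is completed fails the run):
1. the point of the punch is well down the guide bush, the punch not yet tripped (z of punch_tip in the frame of bush below -0.008 m and horizontal distance between punch_tip and bush below 0.005 m and value of joint punch_trip below 0.0005 m).
2. the punch trips (release past 2 mm) on the panel in the bush, tilted less than 8 degrees (value of joint punch_trip above 0.002 m and z of punch_tip in the frame of bush below -0.0115 m and horizontal distance between punch_tip and bush below 0.005 m and angle between punch's own z axis and vertical below 0.14 rad), for 0.04 s.
At the end, for the whole second after the job is handed in: The punch, tripped before in the bush, stands in its stand, released and at rest: flange within 2.5 mm of the stand's top, axis within 4 mm of the hole's centre, tilted less than 3.4 degrees, nose fully out (within 2 mm) and release cocked again (within 1 mm) (horizontal distance between punch and stand_seat below 0.004 m and z of punch in the frame of stand_seat between -0.0025 and 0.0025 m and angle between punch's own z axis and vertical below 0.06 rad and value of joint punch_trip below 0.001 m and value of joint punch_nose below 0.002 m and linear speed of punch below 0.01 m/s); the robot touches nothing.
It fails at once if the punch presses on the jig with more than 20 N (rammed onto its hard stop) (contact force between punch and jig above 20 N).
It fails at once if a bystander (screwdriver, cutters or loupe) is shifted more than 20 mm (distance of any of driver_a, cutters, loupe from where it was at the start of the episode above 0.02 m).
It also fails if it takes over 59 s, if anything falls off the work surface, if the arm or the gripper's body presses on something with over 40 N, if the wrist force passes 120 N, or if a joint passes its speed limit or range.

ROBOT

A 6-joint arm with a two-finger parallel gripper is mounted at the origin on a cart in front of the work surface, level with it; the furniture and walls round the work are solid. World frame = base frame: x ahead of the robot, y to its left, z up, the work surface at z = 0. Lengths are in m, angles in rad, forces in N, time in s.
With the tool pointing down it reaches from about 0.25 to 0.775 m from the base axis. Payload 8.9 kg.
Tool frame: the origin (TCP) lies at the very end of the fingers, on their centre line; the grasp point (between the pads) lies 19 mm behind it; z points along the fingers, y is the line along which they close (so a half turn about z gives the same grasp; the last joint's range is limited). The gripper opens to 85 mm and grips with 20 to 120 N. Pads are 22 mm wide; open, the fingers measure 114 mm over their backs; the gripper's body (76 mm by 85 mm) begins 54 mm behind the grasp point. The pads swing forward as they close: fully open they stand 13 mm farther back than shut.
Start: joints at [-1.318, 0.291, -0.153, 1.127, 0, 1.431], TCP at [0.2, -0.485, 0.231] pointing down, gripper open.
Joint ranges: [-2.52, 2.52], [-0.91, 1.74], [-1.3, 1.37], [-1.96, 2.02], [-1.52, 1.47], [-3.14, 3.14]. Speed limits (rad/s): [2.22, 2.22, 2.79, 3.14, 3.14, 3.14].

INTERFACE

Orientations are given as a unit quaternion [w, x, y, z].
In Python, from station import get_obs, viewer, workorder, spotter gives the robot as it stands.
- The arm moves only by the tool carry_out, never from a script. Its arguments are lists of equal length, an entry for each row: "xyz": the shift along the tool's x, y, z in cm, a list of three; "rot": the turn, a rotation vector about the tool's x, y, z in degrees, a list of three; "gripper": the closure, from 0 (fully open) to 1 (shut). A call has exactly 8 rows; each row shifts and turns the commanded pose from where the row before left it, along the tool's axes as they then stand; what a row does not reach is not made up. A row lasts 1/8 s, in which the tool goes at most 62.5 mm and 10.7 degrees, less where a joint would pass 70% of its speed; a pose out of reach is approached as far as the arm can. A call with a gripper value outside its range is refused whole. The fingers move at their own pace and stop on an object; "force" is the grip in N (left out, the last holds). Time passes only in rows, so rows that do not move let the fingers close, or fill a call up. It gives the time, the measured TCP pose, the force, the opening and the grip force at its end, in the units of the state.
- get_obs(): the state, without advancing time (a new reading comes with each control period).
- viewer.snapshot(name): name is "side" or "top"; returns (picture, depth): 480x640x3 uint8, blue, green, red; 480x640 float32, m along the optical axis (not along the pixel's ray), 0 where there is no reading.
- viewer.get_calibration(name): a dict with "fx", "fy", "cx", "cy" (pixels), "pose" (4x4, takes a point from camera to world coordinates). Camera axes: x right, y down, z forward; pixel columns grow to the right and rows downward; lengths in m; the calibration is good to about 2 mm. A picture is of the moment at which its call begins. get_calibration takes no time and is no camera call.
- workorder.hand_in(): hands the job in; it is judged then, once.
Trained networks look in the newest picture that a camera, given by its name, has taken for a name from the list of things; names that differ only in an ending like _2 or _b are one class to them, and where a whole thing is asked for, a point or a joint stands for the part that bears it (a point fixed in the world has none). Each returns a list of dicts, best first, with "confidence" (0 to 1); they miss things now and then, are a little off and sometimes report something else, mostly with a low value. They report only what shows in the picture. A call takes as long as a camera call.
- spotter.boxes_of(thing, camera): "xyz" ([x, y, z] in m, in world coordinates, good to about 4 mm: the middle of the surface that is visible of it).
- spotter.pinpoint(thing, camera): "xyz" ([x, y, z] in m, in world coordinates, good to about 4 mm: a listed point, or the origin of a listed thing).
The state is a dict: "clock": time; "joints": joint angles; "dq": joint speeds; "joint_torque": joint torques, N m; "tcp_pos": TCP position; "orientation": TCP orientation; "ft_force": force on the tool from outside, world axes, zero at the start; "ft_torque": the same for the moment, N m; "grip_width": opening from 0.0 (shut) to 1.0 (fully open); "finger_force": force on a finger pad.
Only numpy, scipy, OpenCV 4.12 (cv2) and the standard library are available. Lean on these libraries where they do the work, as an engineer would, in place of code of your own. Each camera call takes 0.05 s, during which the arm holds its last target. There are 200 camera calls.

## Working session

There is one attempt and no reset: what is moved stays moved. The work goes in short steps, Python scripts to look and compute and a tool call to move; the robot and the scene stay as the last step left them, time stands still between calls to the robot, and variables do not carry over. Pictures are saved under pics/ and viewed, at most 10 in all, crops included, and the job is handed in when it is done.

Besides the shell and the picture viewer there is one more tool, called after "Emit:" by a JSON object that holds its "method" and its "body", one argument or row to a line. carry_out: Moves the arm, as the interface text tells. Its arguments: {"type":"object","properties":{"xyz":{"type":"array"},"rot":{"type":"array"},"gripper":{"type":"array"},"force":{"type":"number"}},"required":["xyz","rot","gripper"]}

```bash
mkdir -p pics; python3 - <<'E'
from station import get_obs, viewer, workorder, spotter
import cv2,numpy as np
for c in("side","top"):
    im,d=viewer.snapshot(c); cv2.imwrite(f"pics/{c}0.png",im)
    for t in("punch","bush","stand_seat","jig","stand","driver_a","cutters","loupe"):
        r=spotter.pinpoint(t,c)[:1]
        print(c,t,[(np.round(q["xyz"],4).tolist(),round(q["confidence"],2)) for q in r])
    k=viewer.get_calibration(c);print(np.round(k["pose"],3).tolist(),k["fx"])
o=get_obs();print({k:np.round(v,3).tolist() for k,v in o.items()})
E
```

```text
side punch [([0.4951, -0.1318, 0.0807], 0.64)]
side bush [([0.5595, 0.1907, 0.0477], 0.86)]
side stand_seat [([0.4925, -0.1366, 0.0792], 0.72)]
side jig [([0.558, 0.1936, -0.0023], 0.97)]
side stand [([0.4958, -0.1333, -0.0027], 0.85)]
side driver_a [([0.5146, -0.2695, -0.0006], 0.45)]
side cutters [([0.5271, 0.4246, -0.0012], 0.56)]
side loupe [([0.6677, 0.2569, -0.0059], 0.64)]
[[-0.904, -0.148, 0.4, 0.109], [-0.426, 0.351, -0.833, 1.062], [-0.017, -0.924, -0.381, 0.552], [0.0, 0.0, 0.0, 1.0]] 480.5621495709111
top punch [([0.4936, -0.1343, 0.0805], 0.56)]
top bush [([0.5548, 0.1931, 0.047], 0.67)]
top stand_seat [([0.4995, -0.1333, 0.076], 0.66)]
top jig [([0.5578, 0.196, 0.0027], 0.56)]
top stand [([0.4947, -0.1329, 0.0017], 0.85)]
top driver_a [([0.5166, -0.2697, -0.0], 0.56)]
top cutters [([0.5317, 0.4225, 0.0037], 0.75)]
top loupe [([0.6685, 0.2607, -0.0022], 0.47)]
[[-0.03, -0.998, 0.054, 0.496], [-1.0, 0.029, -0.006, 0.048], [0.005, -0.054, -0.999, 1.472], [0.0, 0.0, 0.0, 1.0]] 534.8157629650744
{'clock': 0.9, 'joints': [-1.318, 0.291, -0.153, 1.127, 0.0, 1.431], 'dq': [0.001, 0.001, 0.0, 0.001, -0.0, 0.002], 'joint_torque': [-0.001, -53.701, 33.164, 0.002, -0.0, 0.0], 'tcp_pos': [0.2, -0.485, 0.231], 'orientation': [0.0, 0.981, 0.195, 0.0], 'ft_force': [-0.002, 0.345, -0.091], 'ft_torque': [-0.002, -0.03, 0.024], 'finger_force': 0.0, 'grip_width': 0.999}
```

View pics/side0.png

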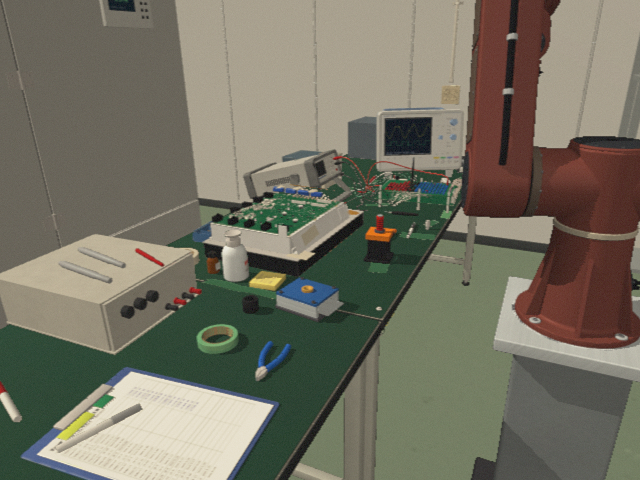

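View pics/top0.png

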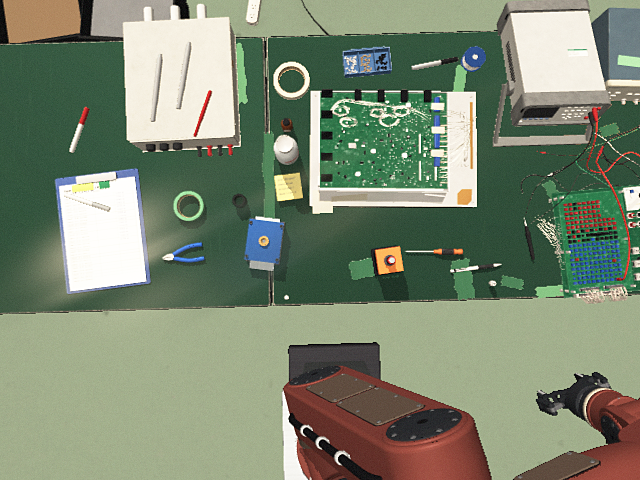

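Side: punch in stand at (380,230), jig at (307,295). Top: punch at (390,260), bush at (264,241), the screwdriver tip points at the stand at (407,251), PCB frame well behind. The networks agree with this. First I turn the tool so its y lies along world x.

Emit:
{"method": "carry_out", "body": {
  "xyz": [
    [0,0,0],
    [0,0,0],
    [0,0,0],
    [0,0,0],
    [0,0,0],
    [0,0,0],
    [0,0,0],
    [0,0,0]
  ],
  "rot": [
    [0,0,-9.65],
    [0,0,-9.65],
    [0,0,-9.65],
    [0,0,-9.65],
    [0,0,-9.65],
    [0,0,-9.65],
    [0,0,-9.6],
    [0,0,0]
  ],
  "gripper": [0,0,0,0,0,0,0,0]
}}

```text
clock: 1.9
tcp_pos: [0.2005, -0.4852, 0.2313]
orientation: [-0.0, 0.708, 0.706, 0.0]
ft_force: [-0.2, -0.3, 0.1]
grip_width: 0.996
finger_force: 0.0
```

Emit:
{"method": "carry_out", "body": {
  "xyz": [
    [4.4,3.5,0],
    [4.4,3.5,0],
    [4.4,3.5,0],
    [4.4,3.5,0],
    [4.4,3.5,0],
    [4.4,3.5,0],
    [4.4,3.5,0],
    [4.4,3.5,0]
  ],
  "rot": [
    [0,0,0],
    [0,0,0],
    [0,0,0],
    [0,0,0],
    [0,0,0],
    [0,0,0],
    [0,0,0],
    [0,0,0]
  ],
  "gripper": [0,0,0,0,0,0,0,0]
}}

```text
clock: 2.9
tcp_pos: [0.4819, -0.1319, 0.2315]
orientation: [0.0, 0.709, 0.705, 0.0]
ft_force: [0.1, -0.7, 0.6]
grip_width: 1.002
finger_force: 0.0
```

Emit:
{"method": "carry_out", "body": {
  "xyz": [
    [-0.17,1.3,0],
    [0,0,3],
    [0,0,3],
    [0,0,3],
    [0,0,2],
    [0,0,1.5],
    [0,0,1.0],
    [0,0,0]
  ],
  "rot": [
    [0,0,0],
    [0,0,0],
    [0,0,0],
    [0,0,0],
    [0,0,0],
    [0,0,0],
    [0,0,0],
    [0,0,0]
  ],
  "gripper": [0,0,0,0,0,0,0,0]
}}

```text
clock: 3.9
tcp_pos: [0.4935, -0.1353, 0.096]
orientation: [-0.0, 0.708, 0.706, -0.0]
ft_force: [-0.8, -0.1, 0.6]
grip_width: 1.004
finger_force: 0.0
```

```bash
python3 - <<'E'
from station import get_obs, viewer, workorder, spotter
import cv2,numpy as np
im,d=viewer.snapshot("side"); cv2.imwrite("pics/side1.png",cv2.resize(im[170:290,300:460],None,fx=5,fy=5,interpolation=cv2.INTER_CUBIC))
print([(np.round(q["xyz"],4).tolist(),round(q["confidence"],2)) for q in spotter.pinpoint("punch","side")[:2]])
o=get_obs();print(o["tcp_pos"],o["ft_force"])
E
```

```text
[([0.4968, -0.1319, 0.0816], 0.46)]
[ 0.49416112 -0.13539977  0.09682132] [-0.00343561 -0.60992946 -0.66369131]
```

View pics/side1.png

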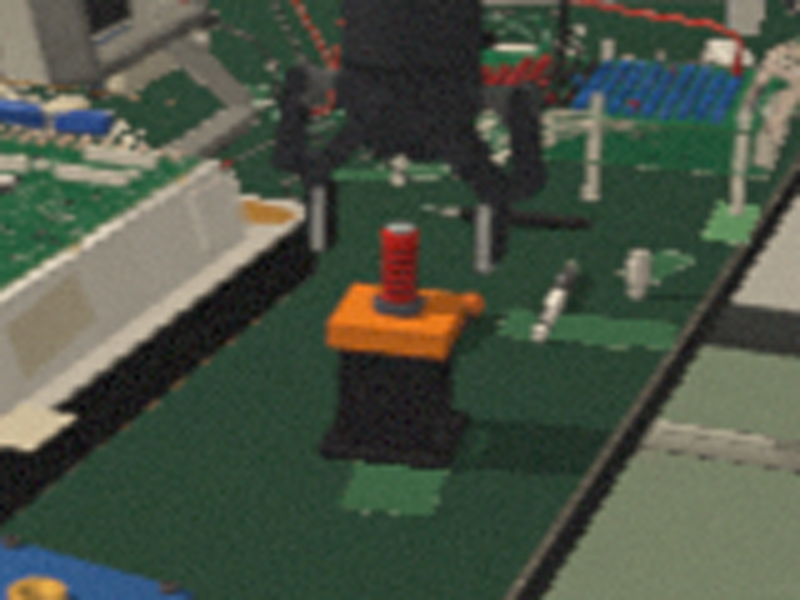

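The crop shows the pads at (318,215) and (484,235) straddling the red handle at (400,265), with the punch about centred between them. I go 4 mm lower and close.

Emit:
{"method": "carry_out", "body": {
  "xyz": [
    [0.15,0.05,0.4],
    [0,0,0],
    [0,0,0],
    [0,0,0],
    [0,0,0],
    [0,0,0],
    [0,0,0],
    [0,0,0]
  ],
  "rot": [
    [0,0,0],
    [0,0,0],
    [0,0,0],
    [0,0,0],
    [0,0,0],
    [0,0,0],
    [0,0,0],
    [0,0,0]
  ],
  "gripper": [0.3,0.6,0.9,1,1,1,1,1],
  "force": 70
}}

```text
clock: 5.0
tcp_pos: [0.4945, -0.1337, 0.0926]
orientation: [0.0, 0.707, 0.707, 0.0]
ft_force: [0.1, -0.1, 6.1]
grip_width: 0.211
finger_force: 68.3
```

```bash
python3 - <<'E'
from station import get_obs
import numpy as np
o=get_obs();print({k:np.round(v,4).tolist() for k,v in o.items()})
E
```

```text
{'clock': 5.0, 'joints': [-0.407, 0.3906, -0.4044, 0.7752, 0.0001, 1.1647], 'dq': [0.0001, -0.0005, -0.0006, -0.0008, -0.0012, 0.0012], 'joint_torque': [-0.3218, -52.4023, 26.4873, -0.3366, -0.1455, -0.0024], 'tcp_pos': [0.4945, -0.1337, 0.0926], 'orientation': [0.0002, 0.7074, 0.7068, 0.0001], 'ft_force': [0.0836, -0.1038, 6.0832], 'ft_torque': [0.1079, 0.1653, 0.0079], 'finger_force': 68.2786, 'grip_width': 0.2108}
```

Gripped (18 mm opening). Now I lift 9 cm straight up and carry it over to the jig.

Emit:
{"method": "carry_out", "body": {
  "xyz": [
    [0,0,-0.5],
    [0,0,-1.2],
    [0,0,-1.5],
    [0,0,-1.7],
    [0,0,-1.7],
    [0,0,-1.5],
    [0,0,-0.9],
    [0,0,0]
  ],
  "rot": [
    [0,0,0],
    [0,0,0],
    [0,0,0],
    [0,0,0],
    [0,0,0],
    [0,0,0],
    [0,0,0],
    [0,0,0]
  ],
  "gripper": [1,1,1,1,1,1,1,1]
}}

```text
clock: 6.0
tcp_pos: [0.4946, -0.1338, 0.1829]
orientation: [0.001, 0.707, 0.707, 0.0]
ft_force: [-0.3, 0.7, -0.8]
grip_width: 0.214
finger_force: 68.3
```

Emit:
{"method": "carry_out", "body": {
  "xyz": [
    [2,0.4,0],
    [5,1,0],
    [5.5,1.1,0],
    [5.5,1.1,0],
    [5.5,1.1,0],
    [5,0.9,0],
    [3,0.5,0],
    [1.2,0.2,0]
  ],
  "rot": [
    [0,0,0],
    [0,0,0],
    [0,0,0],
    [0,0,0],
    [0,0,0],
    [0,0,0],
    [0,0,0],
    [0,0,0]
  ],
  "gripper": [1,1,1,1,1,1,1,1]
}}

```text
clock: 7.0
tcp_pos: [0.5572, 0.1948, 0.1814]
orientation: [-0.0, 0.707, 0.707, -0.001]
ft_force: [-0.6, -0.5, -1.8]
grip_width: 0.213
finger_force: 68.5
```

```bash
python3 - <<'E'
from station import get_obs, viewer, workorder, spotter
import cv2,numpy as np
im,d=viewer.snapshot("side"); cv2.imwrite("pics/side2.png",cv2.resize(im[190:340,220:420],None,fx=4,fy=4,interpolation=cv2.INTER_CUBIC))
for t in("punch","punch_tip","bush"): print(t,[(np.round(q["xyz"],4).tolist(),round(q["confidence"],2)) for q in spotter.pinpoint(t,"side")[:2]])
k=viewer.get_calibration("side");Ti=np.linalg.inv(k["pose"])
o=get_obs();print(o["tcp_pos"],o["orientation"],o["ft_force"],o["grip_width"])
t=o["tcp_pos"]
for p in (t-[0,0,.0826],t-[0,0,.0126],[.5576,.193,.048]):
    q=Ti[:3,:3]@np.array(p)+Ti[:3,3]; u=np.array([k["fx"]*q[0]/q[2]+k["cx"],k["fy"]*q[1]/q[2]+k["cy"]]);print(u,(u-[220,190])*4)
E
```

```text
punch [([0.5595, 0.195, 0.1696], 0.52)]
punch_tip [([0.5547, 0.1956, 0.099], 0.6)]
bush [([0.5613, 0.1932, 0.0481], 0.71), ([0.5586, 0.1951, -0.0007], 0.22)]
[0.55729995 0.19234065 0.18193497] [-9.46384120e-05  7.07605033e-01  7.06607999e-01 -4.93892296e-04] [ 0.35231616 -1.00203291 -1.68796535] 0.21020905803779572
[306.38700859 267.1355599 ] [345.54803438 308.54223961]
[305.54263552 238.04104695] [342.17054206 192.16418779]
[306.73341299 287.67049328] [346.93365197 390.68197312]
```

View pics/side2.png

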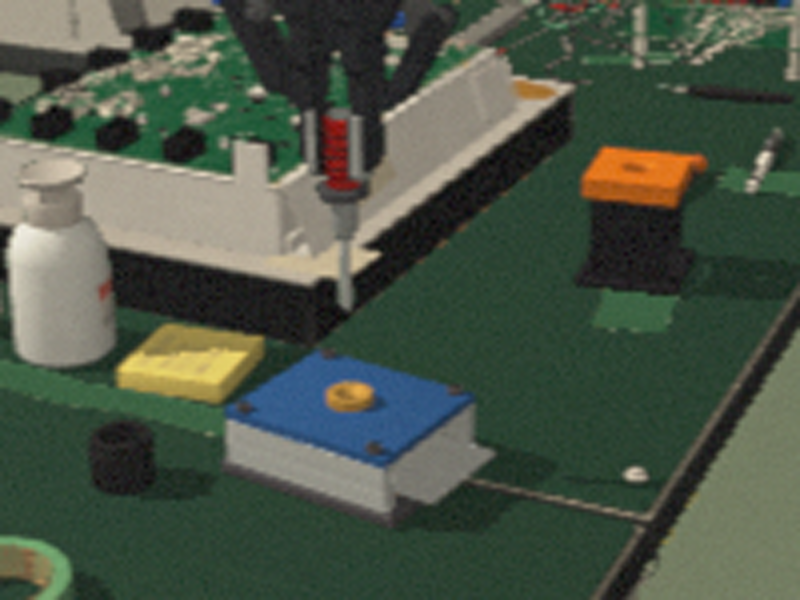

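The crop shows the punch hanging upright, point at (346,307) where predicted, and the bush mouth at about (350,392). I'll refine the bush centre by its brass colour.

```bash
python3 - <<'E'
from station import viewer
import cv2,numpy as np
s=cv2.imread("pics/side2.png");t=cv2.imread("pics/top0.png");t=cv2.resize(t[210:275,225:305],None,fx=8,fy=8,interpolation=cv2.INTER_CUBIC)
cv2.imwrite("pics/bush.png",np.vstack([cv2.resize(s[340:440,270:430],(640,400),interpolation=cv2.INTER_CUBIC)[:, :],t[80:280]]))
def ray(c,u,z):
    k=viewer.get_calibration(c);P=np.array(k["pose"]);d=P[:3,:3]@[(u[0]-k["cx"])/k["fx"],(u[1]-k["cy"])/k["fy"],1];return P[:3,3]+d*(z-P[2,3])/d[2]
for c,im,f,o,roi in(("side",s,4,(220,190),(300,370,400,420)),("top",t,8,(225,210),(220,160,400,340))):
    h=cv2.cvtColor(im,cv2.COLOR_BGR2HSV);m=cv2.inRange(h,(10,60,60),(35,255,255))
    M=np.zeros_like(m);x0,y0,x1,y1=roi;M[y0:y1,x0:x1]=m[y0:y1,x0:x1]
    p=cv2.findNonZero(M);hull=cv2.convexHull(p);b=cv2.boundingRect(p);e=cv2.moments(hull)
    u=np.array([e["m10"],e["m01"]])/e["m00"];full=(u+.5)/f+o
    print(c,u,b,full,ray(c,full,.048),ray(c,full,.045))
print(ray("side",np.array([346,307])/4+[220,190],.0994))
E
```

```text
side [349.47239819 396.25444947] (327, 382, 46, 29) [307.49309955 289.18861237] [0.55267951 0.19901046 0.048     ] [0.55531859 0.19387046 0.045     ]
top [310.2691874  248.19432836] (271, 209, 81, 79) [263.84614842 241.08679104] [0.55626048 0.19250572 0.048     ] [0.55638745 0.19280957 0.045     ]
[0.55792184 0.19052435 0.0994    ]
```

View pics/bush.png

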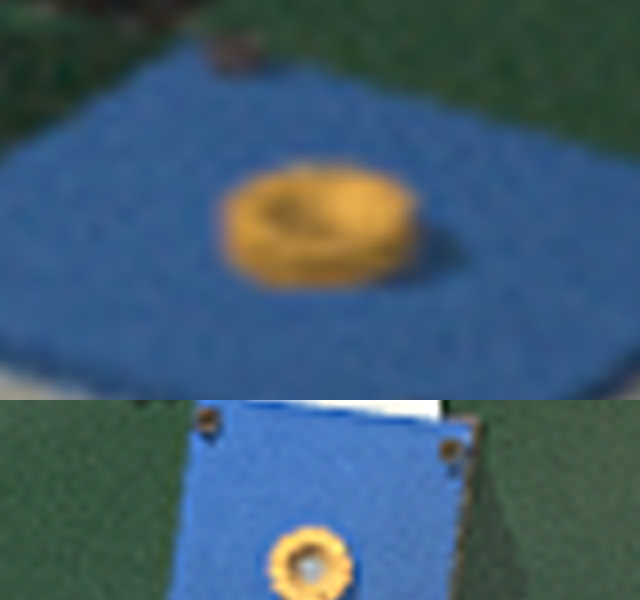

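Both views put the bush at about (0.556, 0.193), so I shift −1 mm in x and lower into the funnel.

Emit:
{"method": "carry_out", "body": {
  "xyz": [
    [0,-0.1,0.5],
    [0,0,1],
    [0,0,1],
    [0,0,1],
    [0,0,0.8],
    [0,0,0.6],
    [0,0,0.4],
    [0,0,0]
  ],
  "rot": [
    [0,0,0],
    [0,0,0],
    [0,0,0],
    [0,0,0],
    [0,0,0],
    [0,0,0],
    [0,0,0],
    [0,0,0]
  ],
  "gripper": [1,1,1,1,1,1,1,1]
}}

```text
clock: 8.2
tcp_pos: [0.5565, 0.1933, 0.1291]
orientation: [-0.0, 0.707, 0.707, -0.0]
ft_force: [0.5, 0.6, -1.4]
grip_width: 0.213
finger_force: 68.5
```

Emit:
{"method": "carry_out", "body": {
  "xyz": [
    [0,0,0.1],
    [0,0,0.1],
    [0,0,0.1],
    [0,0,0.1],
    [0,0,0.1],
    [0,0,0.1],
    [0,0,0],
    [0,0,0]
  ],
  "rot": [
    [0,0,0],
    [0,0,0],
    [0,0,0],
    [0,0,0],
    [0,0,0],
    [0,0,0],
    [0,0,0],
    [0,0,0]
  ],
  "gripper": [1,1,1,1,1,1,1,1]
}}

```text
clock: 9.2
tcp_pos: [0.5566, 0.1933, 0.1233]
orientation: [0.0, 0.707, 0.707, 0.0]
ft_force: [-0.4, -0.6, -1.4]
grip_width: 0.214
finger_force: 68.5
```

Emit:
{"method": "carry_out", "body": {
  "xyz": [
    [0,0,0.05],
    [0,0,0.05],
    [0,0,0.05],
    [0,0,0.05],
    [0,0,0.05],
    [0,0,0.05],
    [0,0,0],
    [0,0,0]
  ],
  "rot": [
    [0,0,0],
    [0,0,0],
    [0,0,0],
    [0,0,0],
    [0,0,0],
    [0,0,0],
    [0,0,0],
    [0,0,0]
  ],
  "gripper": [1,1,1,1,1,1,1,1]
}}

```text
clock: 10.2
tcp_pos: [0.5566, 0.1933, 0.1203]
orientation: [-0.0, 0.707, 0.707, 0.0]
ft_force: [-0.2, 1.5, -0.6]
grip_width: 0.212
finger_force: 68.5
```

```bash
python3 - <<'E'
from station import get_obs
import numpy as np
o=get_obs();print({k:np.round(o[k],4).tolist() for k in("tcp_pos","ft_force","ft_torque")})
E
```

```text
{'tcp_pos': [0.5566, 0.1933, 0.1203], 'ft_force': [-0.2262, 1.4717, -0.5972], 'ft_torque': [0.4987, -0.0313, -0.0097]}
```

Emit:
{"method": "carry_out", "body": {
  "xyz": [
    [0.06,0,0],
    [0,0,0.05],
    [0,0,0.05],
    [0,0,0.05],
    [0,0,0.05],
    [0,0,0],
    [0,0,0],
    [0,0,0]
  ],
  "rot": [
    [0,0,0],
    [0,0,0],
    [0,0,0],
    [0,0,0],
    [0,0,0],
    [0,0,0],
    [0,0,0],
    [0,0,0]
  ],
  "gripper": [1,1,1,1,1,1,1,1]
}}

```text
clock: 11.2
tcp_pos: [0.5566, 0.1939, 0.1183]
orientation: [-0.0, 0.707, 0.707, -0.0]
ft_force: [0.3, 0.8, -0.9]
grip_width: 0.215
finger_force: 68.5
```

Emit:
{"method": "carry_out", "body": {
  "xyz": [
    [0.03,0,0.1],
    [0,0,0.1],
    [0,0,0.1],
    [0,0,0.05],
    [0,0,0],
    [0,0,0],
    [0,0,0],
    [0,0,0]
  ],
  "rot": [
    [0,0,0],
    [0,0,0],
    [0,0,0],
    [0,0,0],
    [0,0,0],
    [0,0,0],
    [0,0,0],
    [0,0,0]
  ],
  "gripper": [1,1,1,1,1,1,1,1]
}}

```text
clock: 12.2
tcp_pos: [0.5566, 0.1942, 0.1148]
orientation: [-0.0, 0.707, 0.707, -0.0]
ft_force: [0.3, 1.6, -2.2]
grip_width: 0.216
finger_force: 68.5
```

Emit:
{"method": "carry_out", "body": {
  "xyz": [
    [0.03,0,0.1],
    [0,0,0.1],
    [0,0,0.1],
    [0,0,0.05],
    [0,0,0],
    [0,0,0],
    [0,0,0],
    [0,0,0]
  ],
  "rot": [
    [0,0,0],
    [0,0,0],
    [0,0,0],
    [0,0,0],
    [0,0,0],
    [0,0,0],
    [0,0,0],
    [0,0,0]
  ],
  "gripper": [1,1,1,1,1,1,1,1]
}}

```text
clock: 13.2
tcp_pos: [0.5566, 0.1945, 0.1113]
orientation: [0.0, 0.707, 0.707, 0.0]
ft_force: [0.0, 0.4, -1.4]
grip_width: 0.212
finger_force: 68.5
```

Emit:
{"method": "carry_out", "body": {
  "xyz": [
    [0,0,0.1],
    [0,0,0.1],
    [0,0,0.1],
    [0,0,0.05],
    [0,0,0],
    [0,0,0],
    [0,0,0],
    [0,0,0]
  ],
  "rot": [
    [0,0,0],
    [0,0,0],
    [0,0,0],
    [0,0,0],
    [0,0,0],
    [0,0,0],
    [0,0,0],
    [0,0,0]
  ],
  "gripper": [1,1,1,1,1,1,1,1]
}}

```text
clock: 14.2
tcp_pos: [0.5566, 0.1945, 0.1078]
orientation: [0.0, 0.707, 0.707, 0.0]
ft_force: [-0.5, -0.4, -2.5]
grip_width: 0.217
finger_force: 68.5
```

Emit:
{"method": "carry_out", "body": {
  "xyz": [
    [0,0,0.1],
    [0,0,0.1],
    [0,0,0.1],
    [0,0,0.05],
    [0,0,0],
    [0,0,0],
    [0,0,0],
    [0,0,0]
  ],
  "rot": [
    [0,0,0],
    [0,0,0],
    [0,0,0],
    [0,0,0],
    [0,0,0],
    [0,0,0],
    [0,0,0],
    [0,0,0]
  ],
  "gripper": [1,1,1,1,1,1,1,1]
}}

```text
clock: 15.2
tcp_pos: [0.5566, 0.1945, 0.1043]
orientation: [0.0, 0.707, 0.707, 0.0]
ft_force: [0.4, -0.3, -1.8]
grip_width: 0.21
finger_force: 68.5
```

Emit:
{"method": "carry_out", "body": {
  "xyz": [
    [0,0,0.1],
    [0,0,0.1],
    [0,0,0.1],
    [0,0,0.05],
    [0,0,0],
    [0,0,0],
    [0,0,0],
    [0,0,0]
  ],
  "rot": [
    [0,0,0],
    [0,0,0],
    [0,0,0],
    [0,0,0],
    [0,0,0],
    [0,0,0],
    [0,0,0],
    [0,0,0]
  ],
  "gripper": [1,1,1,1,1,1,1,1]
}}

```text
clock: 16.2
tcp_pos: [0.5566, 0.1945, 0.1008]
orientation: [0.0, 0.707, 0.707, 0.0]
ft_force: [0.3, 1.3, -1.2]
grip_width: 0.211
finger_force: 68.5
```

Emit:
{"method": "carry_out", "body": {
  "xyz": [
    [0,0,0.1],
    [0,0,0.1],
    [0,0,0.1],
    [0,0,0],
    [0,0,0],
    [0,0,0],
    [0,0,0],
    [0,0,0]
  ],
  "rot": [
    [0,0,0],
    [0,0,0],
    [0,0,0],
    [0,0,0],
    [0,0,0],
    [0,0,0],
    [0,0,0],
    [0,0,0]
  ],
  "gripper": [1,1,1,1,1,1,1,1]
}}

```text
clock: 17.2
tcp_pos: [0.5567, 0.1945, 0.0979]
orientation: [0.0, 0.707, 0.707, 0.0]
ft_force: [0.6, 0.1, 2.9]
grip_width: 0.213
finger_force: 68.7
```

Contact, about 4.4 N net. I press on in smaller steps.

Emit:
{"method": "carry_out", "body": {
  "xyz": [
    [0,0,0.05],
    [0,0,0.05],
    [0,0,0.05],
    [0,0,0.05],
    [0,0,0],
    [0,0,0],
    [0,0,0],
    [0,0,0]
  ],
  "rot": [
    [0,0,0],
    [0,0,0],
    [0,0,0],
    [0,0,0],
    [0,0,0],
    [0,0,0],
    [0,0,0],
    [0,0,0]
  ],
  "gripper": [1,1,1,1,1,1,1,1]
}}

```text
clock: 18.2
tcp_pos: [0.5568, 0.1945, 0.0961]
orientation: [0.0, 0.707, 0.707, 0.0]
ft_force: [-0.5, 0.9, 6.8]
grip_width: 0.212
finger_force: 68.9
```

Emit:
{"method": "carry_out", "body": {
  "xyz": [
    [0,0,0.05],
    [0,0,0.05],
    [0,0,0.05],
    [0,0,0],
    [0,0,0],
    [0,0,0],
    [0,0,0],
    [0,0,0]
  ],
  "rot": [
    [0,0,0],
    [0,0,0],
    [0,0,0],
    [0,0,0],
    [0,0,0],
    [0,0,0],
    [0,0,0],
    [0,0,0]
  ],
  "gripper": [1,1,1,1,1,1,1,1]
}}

```text
clock: 19.2
tcp_pos: [0.5569, 0.1945, 0.0949]
orientation: [0.0, 0.707, 0.707, 0.0]
ft_force: [-0.6, 0.2, 9.3]
grip_width: 0.211
finger_force: 69.3
```

Emit:
{"method": "carry_out", "body": {
  "xyz": [
    [0,0,0.04],
    [0,0,0.04],
    [0,0,0],
    [0,0,0],
    [0,0,0],
    [0,0,0],
    [0,0,0],
    [0,0,0]
  ],
  "rot": [
    [0,0,0],
    [0,0,0],
    [0,0,0],
    [0,0,0],
    [0,0,0],
    [0,0,0],
    [0,0,0],
    [0,0,0]
  ],
  "gripper": [1,1,1,1,1,1,1,1]
}}

```text
clock: 20.2
tcp_pos: [0.557, 0.1946, 0.0942]
orientation: [0.0, 0.707, 0.707, 0.0]
ft_force: [-1.1, 0.4, 11.1]
grip_width: 0.217
finger_force: 69.5
```

Emit:
{"method": "carry_out", "body": {
  "xyz": [
    [0,0,0.03],
    [0,0,0.03],
    [0,0,0],
    [0,0,0],
    [0,0,0],
    [0,0,0],
    [0,0,0],
    [0,0,0]
  ],
  "rot": [
    [0,0,0],
    [0,0,0],
    [0,0,0],
    [0,0,0],
    [0,0,0],
    [0,0,0],
    [0,0,0],
    [0,0,0]
  ],
  "gripper": [1,1,1,1,1,1,1,1]
}}

```text
clock: 21.2
tcp_pos: [0.557, 0.1946, 0.0937]
orientation: [0.0, 0.707, 0.707, 0.001]
ft_force: [-1.9, -0.3, 11.2]
grip_width: 0.21
finger_force: 69.7
```

Emit:
{"method": "carry_out", "body": {
  "xyz": [
    [0,0,0.03],
    [0,0,0.02],
    [0,0,0],
    [0,0,0],
    [0,0,0],
    [0,0,0],
    [0,0,0],
    [0,0,0]
  ],
  "rot": [
    [0,0,0],
    [0,0,0],
    [0,0,0],
    [0,0,0],
    [0,0,0],
    [0,0,0],
    [0,0,0],
    [0,0,0]
  ],
  "gripper": [1,1,1,1,1,1,1,1]
}}

```text
clock: 22.2
tcp_pos: [0.5571, 0.1946, 0.0933]
orientation: [0.0, 0.707, 0.707, 0.001]
ft_force: [-2.4, -0.7, 12.0]
grip_width: 0.214
finger_force: 69.9
```

Emit:
{"method": "carry_out", "body": {
  "xyz": [
    [0,0,0.03],
    [0,0,0.02],
    [0,0,0],
    [0,0,0],
    [0,0,0],
    [0,0,0],
    [0,0,0],
    [0,0,0]
  ],
  "rot": [
    [0,0,0],
    [0,0,0],
    [0,0,0],
    [0,0,0],
    [0,0,0],
    [0,0,0],
    [0,0,0],
    [0,0,0]
  ],
  "gripper": [1,1,1,1,1,1,1,1]
}}

```text
clock: 23.2
tcp_pos: [0.5569, 0.1946, 0.0924]
orientation: [0.0, 0.707, 0.707, 0.0]
ft_force: [-0.9, 0.6, 7.2]
grip_width: 0.215
finger_force: 69.6
```

Tripped: the force fell from 12 to 7 N and the TCP dropped 0.9 mm. I lift straight out.

Emit:
{"method": "carry_out", "body": {
  "xyz": [
    [0,0,-0.5],
    [0,0,-1.2],
    [0,0,-1.6],
    [0,0,-1.8],
    [0,0,-1.8],
    [0,0,-1.6],
    [0,0,-0.8],
    [0,0,0]
  ],
  "rot": [
    [0,0,0],
    [0,0,0],
    [0,0,0],
    [0,0,0],
    [0,0,0],
    [0,0,0],
    [0,0,0],
    [0,0,0]
  ],
  "gripper": [1,1,1,1,1,1,1,1]
}}

```text
clock: 24.2
tcp_pos: [0.5568, 0.1945, 0.1854]
orientation: [0.0, 0.707, 0.707, 0.0]
ft_force: [-0.6, -0.2, -1.8]
grip_width: 0.213
finger_force: 68.7
```

Emit:
{"method": "carry_out", "body": {
  "xyz": [
    [-2,-0.4,0],
    [-5,-1,0],
    [-5.5,-1.1,0],
    [-5.5,-1.1,0],
    [-5.5,-1.0,0],
    [-5,-0.9,0],
    [-3,-0.5,0],
    [-1.3,-0.2,0]
  ],
  "rot": [
    [0,0,0],
    [0,0,0],
    [0,0,0],
    [0,0,0],
    [0,0,0],
    [0,0,0],
    [0,0,0],
    [0,0,0]
  ],
  "gripper": [1,1,1,1,1,1,1,1]
}}

```text
clock: 25.2
tcp_pos: [0.4929, -0.1355, 0.1844]
orientation: [-0.0, 0.708, 0.706, -0.0]
ft_force: [0.7, -0.7, -0.9]
grip_width: 0.212
finger_force: 68.7
```

```bash
python3 - <<'E'
from station import get_obs, viewer, workorder, spotter
import cv2,numpy as np
im,d=viewer.snapshot("side"); cv2.imwrite("pics/side3.png",cv2.resize(im[140:290,280:480],None,fx=4,fy=4,interpolation=cv2.INTER_CUBIC))
k=viewer.get_calibration("side");Ti=np.linalg.inv(k["pose"])
o=get_obs();print(o["clock"],o["tcp_pos"],o["orientation"],o["ft_force"],o["grip_width"])
t=o["tcp_pos"]
for p in (t-[0,0,.0826],t-[0,0,.0126],[.4945,-.1337,.08]):
    q=Ti[:3,:3]@np.array(p)+Ti[:3,3]; u=np.array([k["fx"]*q[0]/q[2]+k["cx"],k["fy"]*q[1]/q[2]+k["cy"]]);print((u-[280,140])*4)
E
```

```text
25.25 [ 0.49314709 -0.1359048   0.18440963] [-2.25002034e-04  7.08273341e-01  7.05938056e-01 -5.33499075e-04] [ 0.36687931 -1.53250069 -1.37146388] 0.21296493410833
[401.81707989 336.12525358]
[405.17595343 238.36331272]
[397.91395499 366.55526765]
```

View pics/side3.png

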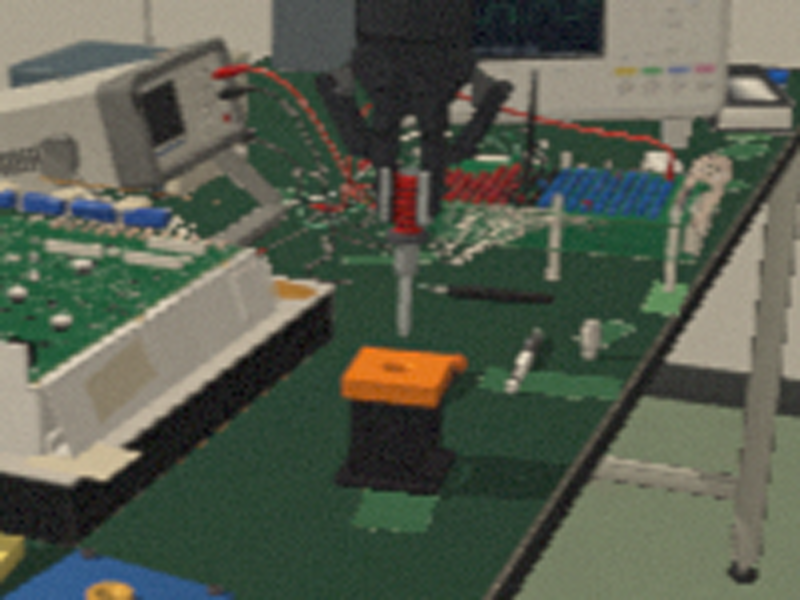

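The crop shows the punch upright above the stand, point at (404,333), hole at (398,367), which is just where I predict (0.4945, −0.1337). I go down 1.5 cm, let it settle and read again.

Emit:
{"method": "carry_out", "body": {
  "xyz": [
    [0,0,0.5],
    [0,0,0.5],
    [0,0,0.5],
    [0,0,0],
    [0,0,0],
    [0,0,0],
    [0,0,0],
    [0,0,0]
  ],
  "rot": [
    [0,0,0],
    [0,0,0],
    [0,0,0],
    [0,0,0],
    [0,0,0],
    [0,0,0],
    [0,0,0],
    [0,0,0]
  ],
  "gripper": [1,1,1,1,1,1,1,1]
}}

```text
clock: 26.25
tcp_pos: [0.4943, -0.1335, 0.17]
orientation: [0.0, 0.707, 0.707, 0.0]
ft_force: [0.4, 0.1, -1.4]
grip_width: 0.215
finger_force: 68.7
```

Emit:
{"method": "carry_out", "body": {
  "xyz": [
    [0,0.02,0.8],
    [0,0,1.2],
    [0,0,1.2],
    [0,0,1.2],
    [0,0,1.0],
    [0,0,0.8],
    [0,0,0.6],
    [0,0,0.2]
  ],
  "rot": [
    [0,0,0],
    [0,0,0],
    [0,0,0],
    [0,0,0],
    [0,0,0],
    [0,0,0],
    [0,0,0],
    [0,0,0]
  ],
  "gripper": [1,1,1,1,1,1,1,1]
}}

```text
clock: 27.25
tcp_pos: [0.4944, -0.1334, 0.0996]
orientation: [-0.0, 0.707, 0.707, -0.0]
ft_force: [0.4, 0.5, -1.4]
grip_width: 0.215
finger_force: 68.7
```

Emit:
{"method": "carry_out", "body": {
  "xyz": [
    [0,0,0.2],
    [0,0,0.15],
    [0,0,0.1],
    [0,0,0.1],
    [0,0,0],
    [0,0,0],
    [0,0,0],
    [0,0,0]
  ],
  "rot": [
    [0,0,0],
    [0,0,0],
    [0,0,0],
    [0,0,0],
    [0,0,0],
    [0,0,0],
    [0,0,0],
    [0,0,0]
  ],
  "gripper": [1,1,1,1,1,1,1,1]
}}

```text
clock: 28.25
tcp_pos: [0.4945, -0.1335, 0.0945]
orientation: [0.0, 0.707, 0.707, 0.0]
ft_force: [0.9, 0.3, -2.3]
grip_width: 0.213
finger_force: 68.7
```

Emit:
{"method": "carry_out", "body": {
  "xyz": [
    [0,0,0.05],
    [0,0,0.05],
    [0,0,0.05],
    [0,0,0],
    [0,0,0],
    [0,0,0],
    [0,0,0],
    [0,0,0]
  ],
  "rot": [
    [0,0,0],
    [0,0,0],
    [0,0,0],
    [0,0,0],
    [0,0,0],
    [0,0,0],
    [0,0,0],
    [0,0,0]
  ],
  "gripper": [1,1,1,1,1,1,1,1]
}}

```text
clock: 29.25
tcp_pos: [0.4945, -0.1335, 0.0929]
orientation: [0.0, 0.707, 0.707, -0.0]
ft_force: [-0.3, 0.1, -0.8]
grip_width: 0.216
finger_force: 68.7
```

Emit:
{"method": "carry_out", "body": {
  "xyz": [
    [0,0,0.05],
    [0,0,0.04],
    [0,0,0],
    [0,0,0],
    [0,0,0],
    [0,0,0],
    [0,0,0],
    [0,0,0]
  ],
  "rot": [
    [0,0,0],
    [0,0,0],
    [0,0,0],
    [0,0,0],
    [0,0,0],
    [0,0,0],
    [0,0,0],
    [0,0,0]
  ],
  "gripper": [1,1,1,1,1,1,1,1]
}}

```text
clock: 30.25
tcp_pos: [0.4946, -0.1335, 0.0926]
orientation: [0.0, 0.707, 0.707, 0.0]
ft_force: [-2.0, 0.6, 6.8]
grip_width: 0.213
finger_force: 69.8
```

Seated: contact at the original height of 0.0926. I open slowly at low force, then rise.

Emit:
{"method": "carry_out", "body": {
  "xyz": [
    [0,0,0],
    [0,0,0],
    [0,0,0],
    [0,0,0],
    [0,0,0],
    [0,0,0],
    [0,0,0],
    [0,0,0]
  ],
  "rot": [
    [0,0,0],
    [0,0,0],
    [0,0,0],
    [0,0,0],
    [0,0,0],
    [0,0,0],
    [0,0,0],
    [0,0,0]
  ],
  "gripper": [0.7,0.6,0.5,0.4,0.2,0,0,0],
  "force": 20
}}

```text
clock: 31.25
tcp_pos: [0.4945, -0.1335, 0.092]
orientation: [-0.0, 0.707, 0.707, -0.0]
ft_force: [0.2, -0.7, 0.2]
grip_width: 1.003
finger_force: 0.0
```

Emit:
{"method": "carry_out", "body": {
  "xyz": [
    [0,0,-0.5],
    [0,0,-1.5],
    [0,0,-2.5],
    [0,0,-2.5],
    [0,0,-2.5],
    [0,0,-2],
    [0,0,-1],
    [0,0,0]
  ],
  "rot": [
    [0,0,0],
    [0,0,0],
    [0,0,0],
    [0,0,0],
    [0,0,0],
    [0,0,0],
    [0,0,0],
    [0,0,0]
  ],
  "gripper": [0,0,0,0,0,0,0,0]
}}

```text
clock: 32.25
tcp_pos: [0.4948, -0.1336, 0.2178]
orientation: [0.001, 0.707, 0.707, 0.0]
ft_force: [0.2, -0.6, -0.2]
grip_width: 1.004
finger_force: 0.0
```

```bash
python3 - <<'E'
from station import get_obs, viewer, spotter
import cv2,numpy as np
im,d=viewer.snapshot("side"); cv2.imwrite("pics/side4.png",cv2.resize(im[140:290,280:480],None,fx=4,fy=4,interpolation=cv2.INTER_CUBIC))
print(spotter.pinpoint("punch","side")[:1])
o=get_obs();print(o["clock"],o["tcp_pos"],o["ft_force"],o["grip_width"])
E
```

```text
[{'xyz': [0.4954, -0.1298, 0.0781], 'confidence': 0.55}]
32.35 [ 0.49417593 -0.1333495   0.21653337] [ 0.02407387 -0.49016505 -0.63000484] 0.9979594658564013
```

View pics/side4.png

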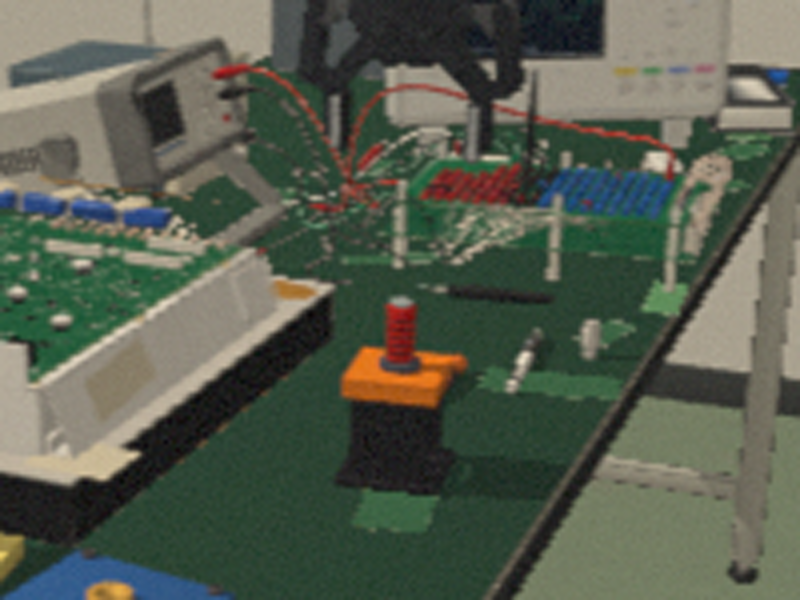

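The punch stands upright in the stand, flange on the plate at (400,365), and the gripper is clear above it. I hand in.

```bash
python3 -c "
from station import workorder
print(workorder.hand_in())"
```

```text
the job is handed in; nothing more can be done
None
```

The punch tripped on the panel in the bush (force fell from 12 N to 7 N, well under the 20 N limit), it stands released and fully home in its stand, and the job is handed in; no verdict was shown.

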